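Load the hot-holding cabinet with a serving boat

ROBOT

A 6-joint arm with a two-finger parallel gripper is mounted at the origin on the work surface. World frame = base frame: x ahead of the robot, y to its left, z up, the work surface at z = 0. Lengths are in m, angles in rad, forces in N, time in s.
With the tool pointing down it reaches from about 0.3 to 0.875 m from the base axis. Payload 6.4 kg.
Tool frame: the origin (TCP) lies where the fingers leave the gripper's body, on its centre line; the fingertips stand 73 mm ahead of it and the grasp point (between the pads) lies 54 mm ahead of it; z points along the fingers, y is the line along which they close (so a half turn about z gives the same grasp; the last joint's range is limited). The gripper opens to 85 mm and grips with 20 to 120 N. Pads are 22 mm wide; open, the fingers measure 114 mm over their backs; the gripper's body (76 mm by 85 mm) begins 54 mm behind the grasp point. The pads swing forward as they close: fully open they stand 13 mm farther back than shut.
Start: joints at [-1.484, 0.181, 1.607, -0, 1.354, -0.206], TCP at [0.166, -0.551, 0.304] pointing down, gripper open.
Joint ranges: [-2.99, 2.99], [-0.89, 2.07], [0.3, 2.58], [-1.14, 4.28], [0, 2.63], [-3.12, 3.12]. Speed limits (rad/s): [2.57, 2.57, 3.01, 3.14, 3.14, 3.14].

INTERFACE

Orientations are given as a unit quaternion [w, x, y, z].
In Python, from bench import ctrl gives the robot as it stands.
- The arm moves only by the tool carry_out, never from a script. Its argument "steps" is one flat list of numbers, 7 for each row, row after row: the shift along the tool's x, y, z in m, then the turn, a rotation vector about the tool's x, y, z in rad, then the opening, from 0 (shut) to 1 (fully open). In form: [dx, dy, dz, wx, wy, wz, claw, dx, dy, dz, wx, wy, wz, claw, ...]. A call has 1 to 20 rows; each row is the pose to reach, as a shift and turn from the pose commanded when the call began, along the tool's axes at that moment; what a row does not reach only later rows make up. A row lasts 1/10 s, in which the tool goes at most 50 mm and 8.59 degrees, less where a joint would pass 70% of its speed; a pose out of reach is approached as far as the arm can. A call with a gripper value outside its range is refused whole. The fingers move at their own pace and stop on an object; the grip force is fixed at half the most. Time passes only in rows, so rows that repeat a pose let the fingers close. It gives the time, the measured TCP pose, the force, the opening and the grip force at its end, in the units of the state.
- ctrl.get_obs(): the state, without advancing time (a new reading comes with each control period).
- ctrl.camera(name): name is "side" or "top" or "wrist"; returns the picture (384x512x3 uint8, red, green, blue); there is no depth.
- ctrl.camera_params(name): a dict with "vertical_fov" (degrees; the focal length in pixels is half the picture's height over the tangent of half this angle, whatever the lens; pixels are square), "cx", "cy" (the principal point, pixels), "k1" (the pictures are not rectified: a ray, as slopes to the right and down, at radius r is drawn at 1 + k1 r^2 times it, then the intrinsics apply), "cam_to_world" (4x4, takes a point from camera to world coordinates); the wrist camera has in their place "hand_eye" (4x4, takes a point from camera to tool coordinates, whose origin is the TCP and whose axes are the flange's). Camera axes: x right, y down, z forward; pixel columns grow to the right and rows downward; lengths in m; the calibration is good to about 2 mm. A picture is of the moment at which its call begins: read the wrist's pose just before it. camera_params takes no time and is no camera call.
- ctrl.hand_in(): hands the job in; it is judged then, once.
The state is a dict: "time_s": time; "q": joint angles; "dq": joint speeds; "joint_efforts": joint torques, N m; "eef_pos": TCP position; "eef_rot": TCP orientation; "wrist_force": force on the tool from outside, world axes, zero at the start; "torque": the same for the moment, N m; "opening": opening from 0.0 (shut) to 1.0 (fully open); "grasp_force": force on a finger pad.
Only numpy, scipy, OpenCV 4.12 (cv2) and the standard library are available. Lean on these libraries where they do the work, as an engineer would, in place of code of your own. Each camera call takes 0.05 s, during which the arm holds its last target. There are 200 camera calls.

TASK

Carry the loaded serving boat level from the chopping board, slide its bowl all the way in through the slot in the holding cabinet's cover plate, and there roll it sideways to tip both croquettes out into the cabinet. Then draw the boat out again and lay it back on the chopping board, standing on its base with its whole length on the board. The boat must never touch the cover plate, and leave the ramekin on the board and the small steel pot beside it where they are.

Things in the scene. Friction and masses are not known exactly. Their poses are not given: they have to be found in the camera images.
- boat: Steel serving boat: shallow trough, straight neck, black handle; 271 mm long, 0.2 to 0.35 kg. Origin: underside of the bowl, mid-length; x to the nose, z up. Bowl x -57 to 57 mm, 66 wide at the brim, floor 26 wide and 3 thick, sides sloping up at 28 degrees to 13 high, end walls 20 (nose) and 36 high (heel). Rolled 45 to 50 degrees about x, to either side, it empties over that side
- boat_grip (a point): Middle of the handle: boat (-170, 0, 28) mm, in line with the neck. The handle is a bar from boat x = -135 to -215 mm, 16 mm wide (y), 20 mm high, to be pinched across its width; a 30 mm wide foot under its tail (x -207 to -213 mm) props it level. The load hangs ahead of the grip: hold it firmly or the nose droops
- boat_heel (a point): Outer face of the bowl's heel wall where the neck joins: boat (-58, 0, 28) mm. The neck is a round bar 10 mm thick along boat x at z = 28 mm, from here to the handle. The bowl is all the way in when this point has passed the cover plate's inner face
- boat_nose (a point): foremost point of the boat's underside: boat (57, 0, 0) mm
- boat_tail (a point): rearmost point of the boat's underside, under the foot: boat (-213, 0, 0) mm
- croquette1: Golden-brown croquette, a rigid rod with round ends, 26 mm thick, 48 mm long, 35 g; origin at its centre, x along it. Starts lying along the bowl, nearer the nose, its centre 16 mm above the boat's underside
- croquette2: The same, nearer the heel
- board: White chopping board, fixed, 360 mm (x) by 260 mm (y), 15 mm thick; origin at the centre of its underside. The boat stands on it along its x (to within about 0.15 rad), nose towards +x
- cabinet: Food-holding cabinet, fixed, 208 mm deep (x), 240 mm wide (y), 187 mm high, with glass sides and roof; origin at the centre of its underside, z up, x inward from the port. Inner floor at z = 12 mm, roof's underside at z = 183 mm, inner walls at x = -100 and +100 mm and y = -116 and +116 mm. Its cover plate faces the board's side of the table
- cover: The cabinet's dark steel cover plate, upright, 4 mm thick, from cabinet x = -104 (outer face) to -100 mm (inner face), with the slot; its origin and axes are those of the cabinet
- port (a point): centre of the slot in the cover plate, cabinet (-102, 0, 85) mm, axes as the cabinet's: the slot is 90 mm wide (y) and 54 mm high (z)
- ramekin: Bystander: white ramekin, 66 mm wide, 40 mm high, on the board's +x (nose) end, around board (125, -90) mm; origin under its centre
- dip_pot: Bystander: small steel dip pot, 60 mm wide, 35 mm high, on the counter between board and cabinet; origin under its centre
Not all that is in view belongs to the job. Leave any white look-alike of the croquette2 alone.

How it is judged:
On the way, in this order (a step that is already met when the one before it is completed fails the run):
1. the bowl is all the way in through the slot, level, with both croquettes still aboard (x of boat_heel in the frame of cabinet above -0.099 m and y of boat_heel in the frame of cabinet between -0.06 and 0.06 m and z of boat_heel in the frame of cabinet between 0.04 and 0.14 m and z of croquette1 in the frame of boat between 0 and 0.035 m and y of croquette1 in the frame of boat between -0.03 and 0.03 m and x of croquette1 in the frame of boat between -0.057 and 0.057 m and z of croquette2 in the frame of boat between 0 and 0.035 m and y of croquette2 in the frame of boat between -0.03 and 0.03 m and x of croquette2 in the frame of boat between -0.057 and 0.057 m and angle between boat's own z axis and vertical below 0.35 rad), for 0.05 s.
2. the boat has tipped both croquettes out onto the cabinet's floor, its bowl still inside (x of boat_heel in the frame of cabinet above -0.099 m and y of boat_heel in the frame of cabinet between -0.06 and 0.06 m and z of boat_heel in the frame of cabinet between 0.04 and 0.14 m and z of croquette1 in the frame of cabinet between 0.01 and 0.045 m and x of croquette1 in the frame of cabinet between -0.1 and 0.1 m and y of croquette1 in the frame of cabinet between -0.118 and 0.118 m and z of croquette2 in the frame of cabinet between 0.01 and 0.045 m and x of croquette2 in the frame of cabinet between -0.1 and 0.1 m and y of croquette2 in the frame of cabinet between -0.118 and 0.118 m), for 0.1 s.
At the end, for the whole second after the job is handed in: Both croquettes lie on the cabinet's floor (centres less than 45 mm above the cabinet's underside), and the empty boat stands at rest on its base on the chopping board, level to 0.1 rad, its nose and tail both over the board (5 mm overhang allowed) (x of boat_nose in the frame of board between -0.185 and 0.185 m and y of boat_nose in the frame of board between -0.135 and 0.135 m and z of boat_nose in the frame of board between 0.01 and 0.02 m and x of boat_tail in the frame of board between -0.185 and 0.185 m and y of boat_tail in the frame of board between -0.135 and 0.135 m and z of boat_tail in the frame of board between 0.01 and 0.02 m and z of croquette1 in the frame of cabinet between 0.01 and 0.045 m and x of croquette1 in the frame of cabinet between -0.1 and 0.1 m and y of croquette1 in the frame of cabinet between -0.118 and 0.118 m and z of croquette2 in the frame of cabinet between 0.01 and 0.045 m and x of croquette2 in the frame of cabinet between -0.1 and 0.1 m and y of croquette2 in the frame of cabinet between -0.118 and 0.118 m and angle between boat's own z axis and vertical below 0.1 rad and linear speed of boat below 0.02 m/s); the robot touches nothing.
It fails at once if the boat touches the cover plate (over 0.5 N) (contact force between boat and cover above 0.5 N).
It fails at once if the ramekin or the dip pot is moved more than 30 mm (distance of any of ramekin, dip_pot from where it was at the start of the episode above 0.03 m).
It also fails if it takes over 72 s, if anything falls off the work surface, if the arm or the gripper's body presses on something with over 40 N, if the wrist force passes 120 N, or if a joint passes its speed limit or range.

## Working session

There is one attempt and no reset: what is moved stays moved. The work goes in short steps, Python scripts to look and compute and a tool call to move; the robot and the scene stay as the last step left them, time stands still between calls to the robot, and variables do not carry over. Pictures are saved under pics/ and viewed, at most 10 in all, crops included, and the job is handed in when it is done.

Besides the shell and the picture viewer there is one more tool, called after ">>>" in YAML: its name, and indented under it one key for each argument. carry_out: Moves the arm, as the interface text tells. Its arguments: {"type":"object","properties":{"steps":{"type":"array"}},"required":["steps"]}

```bash
ls; mkdir -p pics; python3 - <<'E'
from bench import ctrl
import cv2,numpy as np
o=ctrl.get_obs();print({k:np.round(v,3).tolist() for k,v in o.items()})
for n in ("side","top"):
    im=ctrl.camera(n);np.save(f"{n}0.npy",im);cv2.imwrite(f"pics/{n}0.png",im[...,::-1]);print(n,ctrl.camera_params(n))
print(ctrl.camera_params("wrist"))
E
```

```text
pics
{'time_s': 0.0, 'q': [-1.484, 0.182, 1.608, 0.0, 1.354, -0.206], 'dq': [0.001, 0.0, 0.001, 0.001, -0.0, -0.0], 'joint_efforts': [0.001, -44.487, -35.133, -0.0, 0.009, 0.0], 'eef_pos': [0.166, -0.55, 0.303], 'eef_rot': [-0.001, 0.989, 0.146, 0.0], 'wrist_force': [-0.262, -0.098, 0.489], 'torque': [-0.036, 0.037, 0.006], 'grasp_force': 0.0, 'opening': 0.999}
side {'vertical_fov': 43.35293417980034, 'cx': 262.0227057676343, 'cy': 185.5507087896758, 'k1': -0.023565154582905548, 'cam_to_world': array([[ 0.97555969, -0.13017518,  0.17702464,  0.31814372],
       [-0.21959379, -0.54873268,  0.80664181, -0.94752563],
       [-0.00786554, -0.82580074, -0.56390714,  0.6646062 ],
       [ 0.        ,  0.        ,  0.        ,  1.        ]])}
top {'vertical_fov': 56.29879081260992, 'cx': 253.69680742804277, 'cy': 195.34073427263488, 'k1': -0.08499934768568113, 'cam_to_world': array([[ 0.02463637, -0.98227983,  0.18579391,  0.3470223 ],
       [-0.99959364, -0.02153891,  0.01867189, -0.11482342],
       [-0.01433922, -0.18617842, -0.98241131,  0.99372409],
       [ 0.        ,  0.        ,  0.        ,  1.        ]])}
{'vertical_fov': 70.91706686623043, 'cx': 257.626898208486, 'cy': 192.44191860523574, 'k1': -0.023745636525970122, 'hand_eye': array([[-6.38711214e-04, -9.44576450e-01, -3.28290911e-01,
         8.41364151e-02],
       [ 9.99999766e-01, -6.84343836e-04,  2.34670102e-05,
         9.42833698e-05],
       [-2.46830247e-04, -3.28290820e-01,  9.44576665e-01,
        -7.04869076e-02],
       [ 0.00000000e+00,  0.00000000e+00,  0.00000000e+00,
         1.00000000e+00]])}
```

View pics/top0.png

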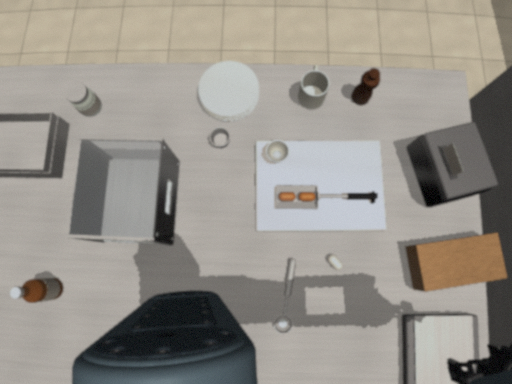

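View pics/side0.png

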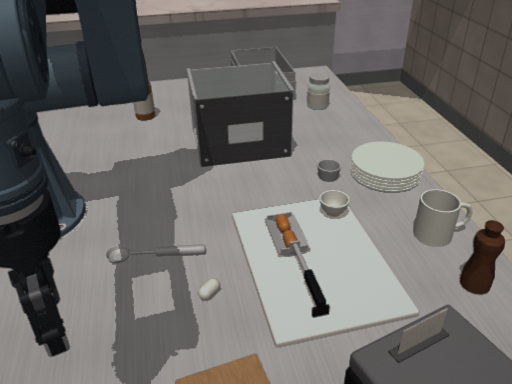

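The top view shows the board at about (255–385, 140–230). The boat lies on it nose-left, with its handle at about (360, 197) and croquettes at (287, 197) and (307, 197). The cabinet cover plate is at about x≈170, with the slot visible as a bright strip at (168, 196). The side view shows the slot at about (246, 132), the cover plate corners, the dip pot at (329, 170) and the ramekin at (335, 204).

```bash
cat > h.py <<'E'
import numpy as np,cv2
from scipy.spatial.transform import Rotation as R
from bench import ctrl
def ray(n,uv,obs=None):
    p=ctrl.camera_params(n);f=192/np.tan(np.radians(p['vertical_fov']/2))
    d=(np.atleast_2d(uv).astype(float)-[p['cx'],p['cy']])/f
    K=np.eye(3);u=cv2.undistortPoints(d[:,None],K,np.array([p['k1'],0,0,0,0.]))[:,0]
    v=np.c_[u,np.ones(len(u))]
    if n=='wrist':
        q=obs['eef_rot'];T=np.eye(4);T[:3,:3]=R.from_quat([q[1],q[2],q[3],q[0]]).as_matrix();T[:3,3]=obs['eef_pos'];M=T@p['hand_eye']
    else: M=p['cam_to_world']
    return M[:3,3],v@M[:3,:3].T
def plane(n,uv,z,obs=None):
    o,d=ray(n,uv,obs);return o+d*((z-o[2])/d[:,2])[:,None]
def tri(rays):
    A=0;b=0
    for o,d in rays:
        d=d/np.linalg.norm(d);P=np.eye(3)-np.outer(d,d);A=A+P;b=b+P@o
    x=np.linalg.solve(A,b);return x,[np.linalg.norm((np.eye(3)-np.outer(d,d)/(d@d))@(x-o)) for o,d in rays]
def blobs(m,amin=20):
    n,l,s,c=cv2.connectedComponentsWithStats(m.astype(np.uint8))
    return [(s[i],c[i],l==i) for i in range(1,n) if s[i][4]>=amin]
def quad(m):
    c=max(cv2.findContours(m.astype(np.uint8),cv2.RETR_EXTERNAL,cv2.CHAIN_APPROX_NONE)[0],key=cv2.contourArea)
    return c[:,0],cv2.boxPoints(cv2.minAreaRect(c))
E
python3 - <<'E'
from h import *
np.set_printoptions(precision=4,suppress=True)
t=np.load('top0.npy').astype(int);s=np.load('side0.npy').astype(int)
# board top view
m=(t.min(2)>185);m[:,:240]=0;m[:130]=0;m[240:]=0
m=max(blobs(m),key=lambda b:b[0][4])[2];c,q=quad(m);print('board',q,plane('top',q,.015))
# orange
for n,im in(('top',t),('side',s)):
    m=(im[...,0]-im[...,2]>60)
    for b in blobs(m,15):
        if n=='top' and not(260<b[1][0]<330 and 150<b[1][1]<230):continue
        if n=='side' and not(260<b[1][0]<310 and 200<b[1][1]<260):continue
        print(n,'croq',b[1],plane(n,b[1],.034))
# handle black
m=(t.max(2)<60);m[:,:330]=0;m[:,384:]=0;m[:180]=0;m[215:]=0
for b in blobs(m,15):
    print('handle top',b[0],b[1]);ys,xs=np.where(b[2]);print(plane('top',[[xs.min(),b[1][1]],b[1],[xs.max(),b[1][1]]],.053)); print(cv2.minAreaRect(quad(b[2])[0]))
E
python3 - <<'E'
import numpy as np,cv2
t=np.load('top0.npy');s=np.load('side0.npy')
a=cv2.resize(t[125:250,60:190,::-1],None,fx=4,fy=4,interpolation=cv2.INTER_CUBIC)[:500]
b=cv2.resize(s[60:170,180:300,::-1],None,fx=2.3,fy=4.5,interpolation=cv2.INTER_CUBIC)
h=500;a=cv2.resize(a,(520,500));b=cv2.resize(b,(276,495));b=cv2.copyMakeBorder(b,0,5,0,0,0)
cv2.imwrite('pics/cab.png',np.hstack([a,b]))
E
```

```text
board [[257. 141.]
 [385. 141.]
 [385. 230.]
 [257. 230.]] [[ 0.6907 -0.1018  0.015 ]
 [ 0.6998 -0.4708  0.015 ]
 [ 0.4432 -0.4591  0.015 ]
 [ 0.4361 -0.1076  0.015 ]]
top croq [286.7959 195.9694] [[ 0.5288 -0.1866  0.034 ]]
top croq [306.7876 196.3186] [[ 0.529 -0.241  0.034]]
side croq [285.2226 228.6146] [[ 0.528  -0.2089  0.034 ]]
handle top [349 193  27   9 122] [363.1393 195.7869]
[[ 0.5293 -0.3518  0.053 ]
 [ 0.5301 -0.39    0.053 ]
 [ 0.5308 -0.4222  0.053 ]]
((362.0, 197.0), (8.0, 26.0), 90.0)
```

View pics/cab.png

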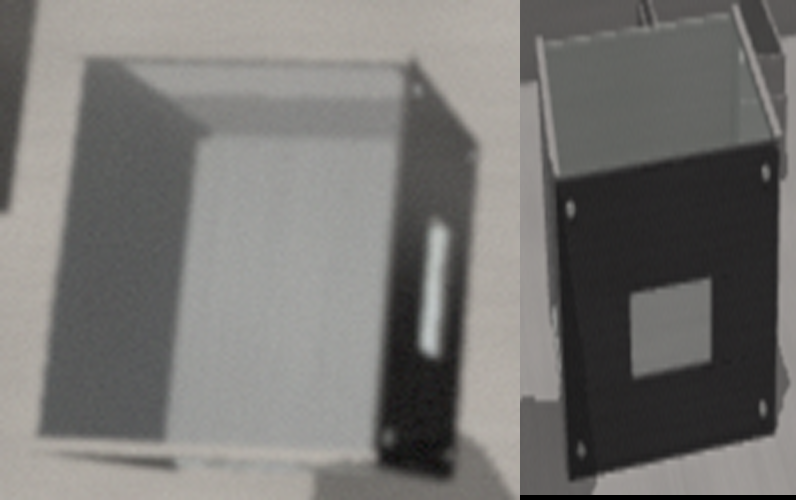

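The crop shows the plate's top edge on the left, with the bright slot at crop (437, 290), which is top pixel (169, 197). In the side crop the slot spans about (110–192, 277–378).

```bash
python3 - <<'E'
from h import *
np.set_printoptions(precision=4,suppress=True)
t=np.load('top0.npy').astype(int);s=np.load('side0.npy').astype(int)
# slot
ms=(s.mean(2)>75);ms[:118]=0;ms[148:]=0;ms[:,:222]=0;ms[:,270:]=0
bs=max(blobs(ms),key=lambda b:b[0][4]);cs,_=quad(bs[2]);qs=cv2.approxPolyDP(cs[:,None],4,True)[:,0];print('side slot',bs[0],bs[1],qs)
mt=(t.mean(2)>120);mt[:175]=0;mt[218:]=0;mt[:,:163]=0;mt[:,175:]=0
bt=max(blobs(mt,8),key=lambda b:b[0][4]);ct,qt=quad(bt[2]);print('top slot',bt[0],bt[1],qt)
c,e=tri([(lambda r:(r[0],r[1][0]))(ray('side',bs[1])),(lambda r:(r[0],r[1][0]))(ray('top',bt[1]))]);print('slot centre',c,e)
S=lambda x,y:((x-520)/2.3+180,y/4.5+60);T=lambda x,y:(x/4+60,y/4+125)
P={'topL':((555,182),None),'topR':((779,140),None)}
def g(n,p):
    o,d=ray(n,p);return o,d[0]
# plate corners, side view: far(x small)=left
for nm,sp,tp in (('top xlo',(558,180),(380,455)),('top xhi',(779,138),(412,62)),('bot xlo',(570,480),(452,478)),('bot xhi',(775,432),(476,145)),('screw txlo',(571,208),(388,436)),('screw txhi',(766,172),(418,90))):
    print(nm,*tri([g('side',S(*sp)),g('top',T(*tp))]))
for z,ks in((.187,[(558,180),(779,138)]),(0,[(570,480),(775,432)])):
    for k in ks: print('side z',z,plane('side',[S(*k)],z))
# slot corners on side view, tri at y plane
for k in qs: 
    o,d=g('side',k);print('slot corner at y=c',o+d*(c[1]-o[1])/d[1])
# handle in side view, pot, ramekin
m=(s.max(2)<60);m[:262]=0;m[318:]=0;m[:,:298]=0;m[:,330:]=0
for b in blobs(m,30): print('handle side',b[0],b[1])
print('pot',plane('side',[[329,163]],.035),plane('top',[[219,138]],.035),'ram',plane('top',[[276,151]],.055))
E
```

```text
side slot [228 122  35  22 654] [245.0122 132.3058] [[262 122]
 [228 125]
 [229 143]
 [262 139]]
top slot [165 181   7  33 151] [168.0397 196.7219] [[164.3246 212.7674]
 [167.1088 180.7486]
 [171.7261 181.1501]
 [168.9418 213.1689]]
slot centre [0.5104 0.1247 0.0854] [np.float64(0.00014821194824369007), np.float64(0.00014821194824370852)]
top xlo [0.3951 0.1211 0.1881] [np.float64(0.0004571753216707186), np.float64(0.000457175321670725)]
top xhi [0.6296 0.1196 0.1878] [np.float64(0.0019123008567814796), np.float64(0.0019123008567818107)]
bot xlo [ 0.3925  0.1244 -0.0002] [np.float64(0.0011671569859955354), np.float64(0.0011671569859954874)]
bot xhi [ 0.6318  0.1226 -0.0004] [np.float64(0.0010861353411336992), np.float64(0.0010861353411334344)]
screw txlo [0.4073 0.1224 0.17  ] [np.float64(0.0004868105086793641), np.float64(0.0004868105086795122)]
screw txhi [0.617  0.12   0.1694] [np.float64(0.0006909895924214034), np.float64(0.0006909895924213118)]
side z 0.187 [[0.3958 0.1234 0.187 ]]
side z 0.187 [[0.6323 0.1224 0.187 ]]
side z 0 [[0.3937 0.124  0.    ]]
side z 0 [[0.6328 0.1222 0.    ]]
slot corner at y=c [0.555  0.1247 0.1092]
slot corner at y=c [0.4681 0.1247 0.1112]
slot corner at y=c [0.4682 0.1247 0.06  ]
slot corner at y=c [0.5546 0.1247 0.0605]
handle side [304 270  25  47 537] [315.8529 294.7058]
pot [[0.699  0.0114 0.035 ]] [[0.6906 0.0052 0.035 ]] ram [[ 0.649  -0.1548  0.055 ]]
```

```bash
cat >> h.py <<'E'
np.set_printoptions(precision=4,suppress=True)
def Rt(th=20,roll=0,yaw=0):
    t=np.radians(th);z=np.array([0,np.sin(t),-np.cos(t)]);x=np.array([0,np.cos(t),np.sin(t)])
    M=np.c_[x,np.cross(z,x),z]
    return R.from_euler('z',yaw).as_matrix()@R.from_euler('y',roll).as_matrix()@M   # roll about world y (boat axis), yaw about z
def pose():
    o=ctrl.get_obs();q=o['eef_rot'];return R.from_quat([q[1],q[2],q[3],q[0]]).as_matrix(),np.array(o['eef_pos']),o
def to(grasp,M):
    Rc,p,o=pose();tcp=np.array(grasp)-.054*M[:,2]
    d=Rc.T@(tcp-p);w=R.from_matrix(Rc.T@M).as_rotvec();print('delta',np.r_[d,w],'grasp now',p+.054*Rc[:,2]);return d,w
E
python3 -c "
from h import *
to([.530,-.379,.163],Rt());print(pose()[2]['q'])"
```

```text
delta [ 0.3926 -0.0409  0.0895  0.2218  0.2988 -1.2644] grasp now [ 0.166  -0.55    0.2491]
[-1.4843  0.1815  1.6079 -0.      1.3538 -0.2063]
```

>>> carry_out:
  steps: [0.393,-0.041,0,0.222,0.299,-1.264,1,0.393,-0.041,0,0.222,0.299,-1.264,1,0.393,-0.041,0,0.222,0.299,-1.264,1,0.393,-0.041,0,0.222,0.299,-1.264,1,0.393,-0.041,0,0.222,0.299,-1.264,1,0.393,-0.041,0,0.222,0.299,-1.264,1,0.393,-0.041,0,0.222,0.299,-1.264,1,0.393,-0.041,0,0.222,0.299,-1.264,1,0.393,-0.041,0.03,0.222,0.299,-1.264,1,0.393,-0.041,0.06,0.222,0.299,-1.264,1,0.393,-0.041,0.09,0.222,0.299,-1.264,1,0.393,-0.041,0.09,0.222,0.299,-1.264,1,0.393,-0.041,0.09,0.222,0.299,-1.264,1,0.393,-0.041,0.09,0.222,0.299,-1.264,1]

```text
time_s: 1.5
eef_pos: [0.531, -0.3986, 0.216]
eef_rot: [-0.121, 0.697, 0.696, 0.122]
wrist_force: [0.5, -0.7, 0.8]
opening: 1.001
grasp_force: 0.0
```

```bash
python3 -c "
from h import *
to([.530,-.379,.043],Rt());Rc,p,o=pose();print(o['q'],o['time_s'])
im=ctrl.camera('wrist');np.save('w1.npy',im);cv2.imwrite('pics/w1.png',im[...,::-1])
import json;json.dump({k:np.array(o[k]).tolist() for k in('eef_pos','eef_rot')},open('o1.json','w'))"
```

```text
delta [-0.0403 -0.0012  0.1154  0.0021  0.0034  0.0001] grasp now [ 0.5311 -0.3803  0.1652]
[-0.9028  0.5797  1.2879  0.2131  1.5487 -0.9368] 1.5
```

View pics/w1.png

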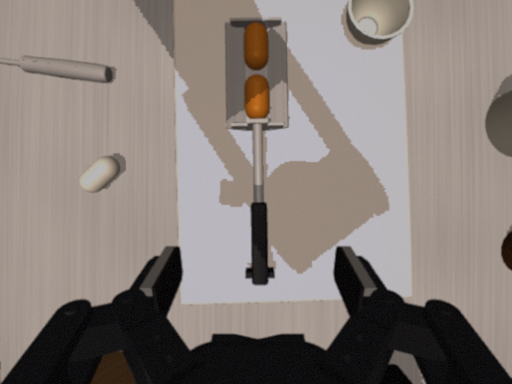

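The wrist view shows the handle from (259, 203) to (261, 282), the heel wall at (258, 124) and the croquettes at (257, 45) and (257, 97). The fingers straddle the handle's column.

```bash
python3 -c "
from h import *;import json
o=json.load(open('o1.json'));w=np.load('w1.npy').astype(int)
m=(w.max(2)<50);m[:195]=0;m[288:]=0;m[:,:240]=0;m[:,280:]=0
b=max(blobs(m),key=lambda b:b[0][4])[2]
for r in (206,215,230,245,258): 
    xs=np.where(b[r])[0];print(r,xs.min(),xs.max(),plane('wrist',[[xs.min()-.5,r],[xs.mean(),r],[xs.max()+.5,r]],.053,o)[:,:2].ravel())
ys=np.where(b[:,259:262].any(1))[0];print('ends',plane('wrist',[[259.5,ys.min()],[261,ys.max()]],.053,o))
print('neck',plane('wrist',[[258.5,130],[259,190]],.048,o))
print('brim heel corners',plane('wrist',[[227,127],[287,127],[226,23],[287,22]],.03,o))
for q in blobs((w[...,0]-w[...,2]>70)&(np.arange(384)[:,None]<130),100): print('croq',plane('wrist',[q[1]],.04,o))
"
```

```text
206 252 265 [ 0.5249 -0.353   0.5316 -0.353   0.5383 -0.353 ]
215 252 265 [ 0.5249 -0.3616  0.5316 -0.3616  0.5383 -0.3617]
230 252 266 [ 0.5249 -0.376   0.532  -0.376   0.5392 -0.376 ]
245 252 266 [ 0.5248 -0.3903  0.532  -0.3903  0.5392 -0.3903]
258 253 266 [ 0.5258 -0.4027  0.5325 -0.4028  0.5392 -0.4028]
ends [[ 0.5325 -0.3502  0.053 ]
 [ 0.5339 -0.4267  0.053 ]]
neck [[ 0.5317 -0.2788  0.048 ]
 [ 0.5321 -0.3376  0.048 ]]
brim heel corners [[ 0.4988 -0.2712  0.03  ]
 [ 0.5617 -0.2713  0.03  ]
 [ 0.4975 -0.1601  0.03  ]
 [ 0.5622 -0.159   0.03  ]]
croq [[ 0.5289 -0.1885  0.04  ]]
croq [[ 0.5298 -0.2431  0.04  ]]
```

>>> carry_out:
  steps: [-0.01,0,0.03,0.002,0.003,0,1,-0.02,0,0.06,0.002,0.003,0,1,-0.03,0,0.088,0.002,0.003,0,1,-0.037,0,0.106,0.002,0.003,0,1,-0.0403,0,0.1154,0.002,0.003,0,1,-0.0403,0,0.1154,0.002,0.003,0,1,-0.0403,0,0.1154,0.002,0.003,0,1,-0.0403,0,0.1154,0.002,0.003,0,0,-0.0403,0,0.1154,0.002,0.003,0,0,-0.0403,0,0.1154,0.002,0.003,0,0,-0.0403,0,0.1154,0.002,0.003,0,0,-0.0403,0,0.1154,0.002,0.003,0,0,-0.0403,0,0.1154,0.002,0.003,0,0,-0.0403,0,0.1154,0.002,0.003,0,0,-0.0403,0,0.1154,0.002,0.003,0,0,-0.0403,0,0.1154,0.002,0.003,0,0,-0.0403,0,0.1154,0.002,0.003,0,0,-0.0403,0,0.1154,0.002,0.003,0,0,-0.0403,0,0.1154,0.002,0.003,0,0]

```text
time_s: 3.45
eef_pos: [0.5306, -0.3966, 0.0921]
eef_rot: [-0.124, 0.696, 0.696, 0.123]
wrist_force: [0.7, -1.3, 4.8]
opening: 0.177
grasp_force: 59.3
```

```bash
python3 -c "
from h import *
to([.531,-.379,.083],Rt());print(pose()[2]['time_s'])"
```

```text
delta [ 0.0135  0.0003 -0.0394 -0.0013 -0.0012 -0.0002] grasp now [ 0.5305 -0.3781  0.0414]
3.45
```

>>> carry_out:
  steps: [0.0007,0,-0.002,0,0,0,0,0.002,0,-0.006,0,0,0,0,0.004,0,-0.011,0,0,0,0,0.006,0,-0.017,0,0,0,0,0.008,0,-0.023,0,0,0,0,0.01,0,-0.0285,0,0,0,0,0.012,0,-0.034,0,0,0,0,0.0135,0,-0.038,0,0,0,0,0.0137,0,-0.0394,0,0,0,0,0.0137,0,-0.0394,0,0,0,0,0.0137,0,-0.0394,0,0,0,0]

```text
time_s: 4.55
eef_pos: [0.5304, -0.397, 0.1331]
eef_rot: [-0.124, 0.696, 0.696, 0.123]
wrist_force: [0.1, 1.0, -2.7]
opening: 0.173
grasp_force: 58.4
```

```bash
python3 -c "
from h import *
to([.531,-.379,.083],Rt());o=pose()[2];print(o['time_s'],o['wrist_force'],o['torque'],o['opening'])
a=ctrl.camera('side');np.save('s2.npy',a);t=ctrl.camera('top');np.save('t2.npy',t);w=ctrl.camera('wrist');np.save('w2.npy',w)
a=cv2.resize(a[170:340,220:380,::-1],None,fx=2.9,fy=2.9,interpolation=2);w=cv2.resize(w[:,150:370,::-1],None,fx=1.28,fy=1.28)
h=min(a.shape[0],w.shape[0]);cv2.imwrite('pics/lift.png',np.hstack([a[:h],w[:h]]))"
```

```text
delta [-0.0002  0.0006 -0.0008 -0.0021 -0.0021 -0.0004] grasp now [ 0.5303 -0.3784  0.0824]
4.55 [ 0.0562  0.9734 -2.7422] [-0.5797 -0.0016 -0.0305] 0.1728344517862759
```

View pics/lift.png

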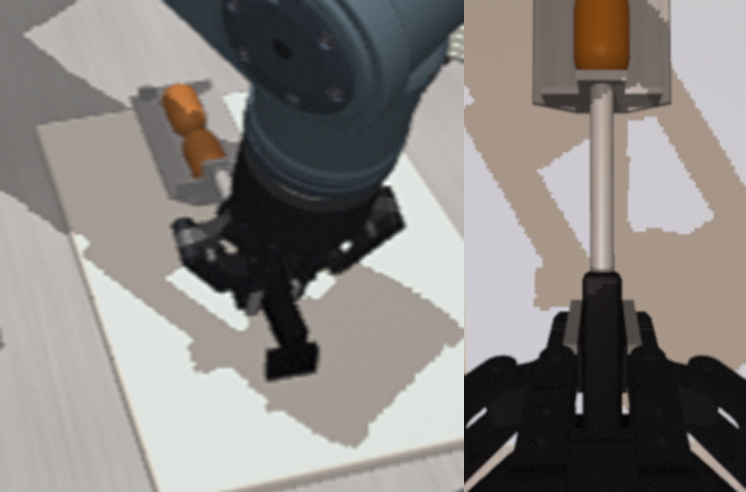

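Side view: the boat is lifted with both croquettes aboard. Wrist view: the neck joins the heel wall at about (256, 65) in full-image pixels.

```bash
python3 -c "
from h import *;import json
Rc,p,o=pose();g=p+.054*Rc[:,2]
w=np.load('w2.npy').astype(int);s=np.load('s2.npy').astype(int);t=np.load('t2.npy').astype(int)
# heel/neck joint, neck top
for v in(63,65,67):
    oo,d=ray('wrist',[[256.5,v]],o);d=d[0];y=g[1]+.105;P=oo+d*(y-oo[1])/d[1];print(v,P,'z rel grasp',P[2]-g[2])
C={}
for n,im in(('side',s),('top',t),('wrist',w)):
    for b in blobs((im[...,0]-im[...,2]>60),15):
        if (n=='side' and 260<b[1][0]<310 and 190<b[1][1]<250) or (n=='top' and 250<b[1][0]<330 and 160<b[1][1]<230) or (n=='wrist' and 220<b[1][0]<290 and b[1][1]<150): print(n,b[0],b[1])
"
```

```text
63 [ 0.5291 -0.2733  0.0926] z rel grasp 0.01035124269384978
65 [ 0.5291 -0.2733  0.0905] z rel grasp 0.008251987066450986
67 [ 0.5291 -0.2733  0.0884] z rel grasp 0.006088477539098344
side [277 199  20  32 294] [285.5578 212.6224]
top [280 189  16   9 122] [287.5246 192.8689]
top [301 190  16   8 113] [308.5664 193.4867]
wrist [ 237    0   42   54 2205] [257.0862  26.3855]
```

```bash
python3 -c "
from h import *
g=lambda n,p:(lambda r:(r[0],r[1][0]))(ray(n,[p]))
print(tri([g('side',(285.56,212.62)),g('top',(298.0,193.2))]))
print(tri([g('side',(285.2226,228.6146)),g('top',(296.8,196.15))]))
to([.512,-.16,.0965],Rt(yaw=-.015))
"
```

```text
(array([ 0.5276, -0.2123,  0.078 ]), [np.float64(0.0007340810115060797), np.float64(0.0007340810115059682)])
(array([ 0.5274, -0.2134,  0.0379]), [np.float64(0.0006912572293799012), np.float64(0.000691257229380049)])
delta [ 0.21   -0.0186  0.0618 -0.0074 -0.0023  0.0136] grasp now [ 0.5303 -0.3783  0.0823]
```

```bash
python3 -c "
from h import *
to([.510,-.13,.094],Rt(yaw=-.015))
"
```

```text
delta [ 0.2373 -0.0206  0.0745 -0.0074 -0.0023  0.0136] grasp now [ 0.5303 -0.3783  0.0823]
```

>>> carry_out:
  steps: [0.0024,-0.0002,0.0007,-0.0001,0,0.0001,0,0.0071,-0.0006,0.0022,-0.0002,-0.0001,0.0004,0,0.0166,-0.0014,0.0052,-0.0005,-0.0002,0.001,0,0.0285,-0.0025,0.0089,-0.0009,-0.0003,0.0016,0,0.0427,-0.0037,0.0134,-0.0013,-0.0004,0.0024,0,0.0593,-0.0052,0.0186,-0.0018,-0.0006,0.0034,0,0.0759,-0.0066,0.0238,-0.0024,-0.0007,0.0044,0,0.0925,-0.008,0.0291,-0.0029,-0.0009,0.0053,0,0.1092,-0.0095,0.0343,-0.0034,-0.0011,0.0063,0,0.1258,-0.0109,0.0395,-0.0039,-0.0012,0.0072,0,0.1424,-0.0124,0.0447,-0.0044,-0.0014,0.0082,0,0.159,-0.0138,0.0499,-0.005,-0.0015,0.0091,0,0.1756,-0.0152,0.0551,-0.0055,-0.0017,0.0101,0,0.1922,-0.0167,0.0603,-0.006,-0.0019,0.011,0,0.2064,-0.0179,0.0648,-0.0064,-0.002,0.0118,0,0.2183,-0.019,0.0685,-0.0068,-0.0021,0.0125,0,0.2278,-0.0198,0.0715,-0.0071,-0.0022,0.0131,0,0.2337,-0.0203,0.0734,-0.0073,-0.0023,0.0134,0,0.2373,-0.0206,0.0745,-0.0074,-0.0023,0.0136,0,0.2373,-0.0206,0.0745,-0.0074,-0.0023,0.0136,0]

```text
time_s: 6.7
eef_pos: [0.5099, -0.1485, 0.145]
eef_rot: [-0.121, 0.702, 0.691, 0.124]
wrist_force: [0.3, -0.8, -3.5]
opening: 0.174
grasp_force: 58.5
```

```bash
python3 -c "
from h import *
to([.510,-.13,.094],Rt(yaw=-.015));o=pose()[2];print(o['time_s'],o['q'])
a=ctrl.camera('side');np.save('s3.npy',a);t=ctrl.camera('top');np.save('t3.npy',t)
a=cv2.resize(a[90:240,190:320,::-1],None,fx=3,fy=3,interpolation=2);t=cv2.resize(t[130:280,150:280,::-1],None,fx=3,fy=3,interpolation=2)
cv2.imwrite('pics/pre.png',np.hstack([a,t]))"
```

```text
delta [-0.0001 -0.0002  0.0003  0.0004  0.0007  0.0003] grasp now [ 0.5102 -0.1301  0.0943]
6.7 [-0.6412  0.3652  1.7667  0.2978  1.2333 -0.7574]
```

View pics/pre.png

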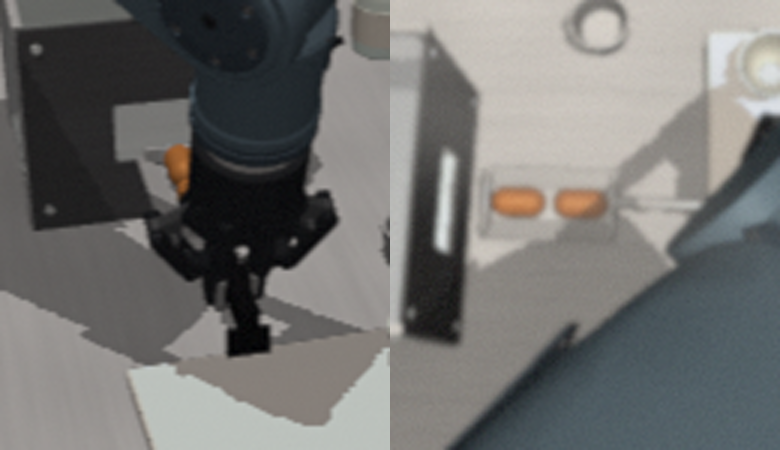

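The top view shows the boat's nose edge at crop x≈481, with y from 170 to 238. The croquettes sit on the axis at y≈202, the slot at (445, 202) is lined up with them, and both croquettes are still aboard.

```bash
python3 -c "
from h import *
t=np.load('t3.npy').astype(int)
f=lambda x,y:((x-390)/3+150,y/3+130)
print('brim nose',plane('top',[f(481,172),f(480,237)],.087))
print('brim heel',plane('top',[f(617,170),f(616,240)],.087))
for b in blobs(t[...,0]-t[...,2]>60,15):
    if b[1][0]<260 and 180<b[1][1]<215:print(b[1],plane('top',[b[1]],.084))
mt=(t.mean(2)>120);mt[:175]=0;mt[218:]=0;mt[:,:163]=0;mt[:,175:]=0
bt=max(blobs(mt,8),key=lambda b:b[0][4]);print(plane('top',[bt[1]],.085))
c=quad(bt[2])[0];i=c[:,1].argmin();j=c[:,1].argmax();print(plane('top',[c[i],c[j]],.085))
to([.510,.030,.094],Rt(yaw=-.015))
"
```

```text
brim nose [[0.5355 0.0937 0.087 ]
 [0.4786 0.091  0.087 ]]
brim heel [[ 0.5398 -0.0245  0.087 ]
 [ 0.4788 -0.026   0.087 ]]
[192.1732 196.9055] [[0.5114 0.0618 0.084 ]]
[211.9457 197.0652] [[0.5122 0.0103 0.084 ]]
[[0.5116 0.1247 0.085 ]]
[[0.5549 0.1281 0.085 ]
 [0.4677 0.1246 0.085 ]]
delta [ 0.1509 -0.0027  0.055   0.0007  0.001  -0.0001] grasp now [ 0.5103 -0.1307  0.0943]
```

>>> carry_out:
  steps: [0.0015,0,0.0006,0,0,0,0,0.0053,-0.0001,0.0019,0,0,0,0,0.0113,-0.0002,0.0041,0,0,0,0,0.0196,-0.0004,0.0072,0,0,0,0,0.0287,-0.0005,0.0105,0,0,0,0,0.0377,-0.0007,0.0138,0,0,0,0,0.0468,-0.0008,0.0171,0,0,0,0,0.0558,-0.001,0.0204,0,0,0,0,0.0649,-0.0012,0.0237,0,0,0,0,0.0739,-0.0013,0.027,0,0,0,0,0.083,-0.0015,0.0303,0,0,0,0,0.0921,-0.0016,0.0336,0,0,0,0,0.1011,-0.0018,0.0369,0,0,0,0,0.1102,-0.002,0.0402,0,0,0,0,0.1192,-0.0021,0.0435,0,0,0,0,0.1283,-0.0023,0.0468,0,0,0,0,0.1373,-0.0024,0.0501,0,0,0,0,0.1449,-0.0026,0.0528,0,0,0,0,0.1494,-0.0027,0.0545,0,0,0,0,0.1509,-0.0027,0.055,0,0,0,0]

```text
time_s: 8.8
eef_pos: [0.5094, 0.0126, 0.1448]
eef_rot: [-0.122, 0.701, 0.691, 0.124]
wrist_force: [0.9, -0.5, -2.3]
opening: 0.179
grasp_force: 58.5
```

```bash
python3 -c "
from h import *
to([.510,.030,.094],Rt(yaw=-.015));o=pose()[2];print(o['time_s'],o['q'],o['wrist_force'])
t=ctrl.camera('top');np.save('t4.npy',t)
for b in blobs(t[...,0].astype(int)-t[...,2]>40,15):
    if 60<b[1][0]<260 and 160<b[1][1]<230:print(b[1],plane('top',[b[1]],.084))
print('roll-'); to([.510,.030,.094],Rt(roll=-.87,yaw=-.015)); print('roll+');to([.510,.030,.094],Rt(roll=.87,yaw=-.015));print(Rt(roll=.87)[:,2])"
```

```text
delta [-0.001   0.0003 -0.0003  0.0001  0.0005  0.0007] grasp now [0.5097 0.031  0.094 ]
8.8 [-0.3714  0.2787  1.885   0.3617  1.1303 -0.5378] [ 0.9051 -0.4694 -2.262 ]
[131.0091 195.6091] [[0.5113 0.2238 0.084 ]]
[149.8295 196.4205] [[0.5103 0.1733 0.084 ]]
roll-
delta [-0.007  -0.0386  0.0167 -0.8173  0.0003 -0.2968] grasp now [0.5098 0.0309 0.0941]
roll+
delta [-0.0071  0.039   0.0167  0.8179  0.0007  0.2979] grasp now [0.5098 0.0309 0.0941]
[-0.7182  0.342  -0.6059]
```

>>> carry_out:
  steps: [0,0.003,0.0001,0.0564,0,0.0205,0,-0.0001,0.0066,0.0004,0.1222,0,0.0445,0,-0.0003,0.0101,0.001,0.188,0,0.0684,0,-0.0006,0.0135,0.0017,0.2538,0,0.0923,0,-0.001,0.0169,0.0027,0.3196,0,0.1163,0,-0.0014,0.0202,0.004,0.3854,0,0.1402,0,-0.002,0.0234,0.0054,0.4512,0,0.1642,0,-0.0026,0.0265,0.007,0.517,0,0.1881,0,-0.0032,0.0295,0.0089,0.5828,0,0.212,0,-0.004,0.0323,0.0109,0.6486,0,0.236,0,-0.0048,0.035,0.0131,0.7144,0,0.2599,0,-0.0056,0.0375,0.0155,0.7802,0,0.2839,0,-0.0063,0.0391,0.0173,0.8272,0,0.301,0,-0.0063,0.0391,0.0173,0.8272,0,0.301,0,-0.0063,0.0391,0.0173,0.8272,0,0.301,0,-0.0063,0.0391,0.0173,0.8272,0,0.301,0]

```text
time_s: 10.45
eef_pos: [0.5488, 0.0112, 0.1268]
eef_rot: [-0.408, 0.687, 0.573, -0.182]
wrist_force: [-0.6, 0.0, -3.1]
opening: 0.182
grasp_force: 58.9
```

```bash
python3 -c "
from h import *
to([.510,.030,.094],Rt(roll=.88,yaw=-.015));o=pose()[2];print(o['time_s'],o['q'],o['wrist_force'])
t=ctrl.camera('top');np.save('t5.npy',t)
for b in blobs(t[...,0].astype(int)-t[...,2]>40,15):
    if 60<b[1][0]<260 and 130<b[1][1]<260:print(b[0],b[1],plane('top',[b[1]],.025))
cv2.imwrite('pics/roll.png',cv2.resize(t[110:270,50:250,::-1],None,fx=3,fy=3,interpolation=2))"
```

```text
delta [-0.0004  0.0004  0.0001  0.0021  0.0003  0.    ] grasp now [0.51   0.0303 0.0944]
10.45 [-0.266   0.8236  1.2838  0.1636  1.9475 -0.0998] [-0.6349  0.0068 -3.1455]
```

View pics/roll.png

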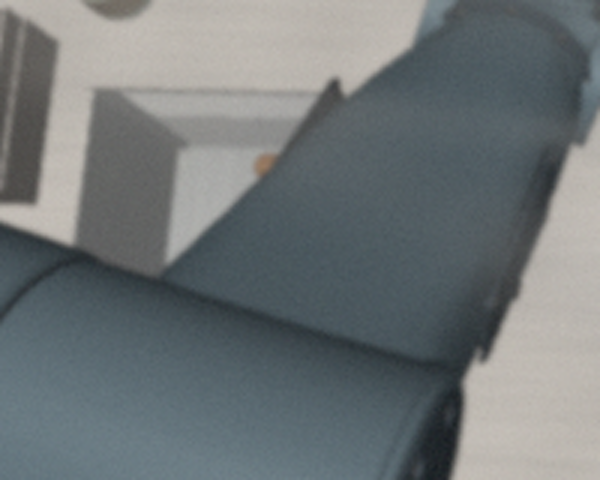

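One croquette's end shows at (139, 165), on the cabinet floor towards +x. The arm hides the rest, so I'll check with the other cameras.

```bash
python3 -c "
from h import *
s=ctrl.camera('side');w=ctrl.camera('wrist')
o=pose()[2]
for n,im in(('side',s),('wrist',w)):
    for b in blobs(im[...,0].astype(int)-im[...,2]>35,10):print(n,b[0],b[1])
cv2.imwrite('pics/roll2.png',np.hstack([s[60:360,150:450,::-1],cv2.resize(w[...,::-1],(400,300))]))"
```

```text
side [131  71  19  25 349] [139.9226  84.7851]
side [136 113  17   7  78] [144.2692 116.3077]
side [486 221  17  11 123] [494.3252 225.8699]
side [477 231  27  16 218] [490.5367 240.0459]
side [ 175  354   95   30 1592] [230.3744 373.1853]
wrist [35 26  2  6 10] [35.6 28.9]
wrist [34 35  2 21 24] [34.8333 46.    ]
wrist [33 57  3 21 24] [34.0417 67.125 ]
wrist [33 81  2 13 17] [33.6471 87.2353]
wrist [  31  111   64   90 4949] [ 61.8317 158.3435]
wrist [106 126  13  65 742] [112.2143 158.8571]
```

View pics/roll2.png

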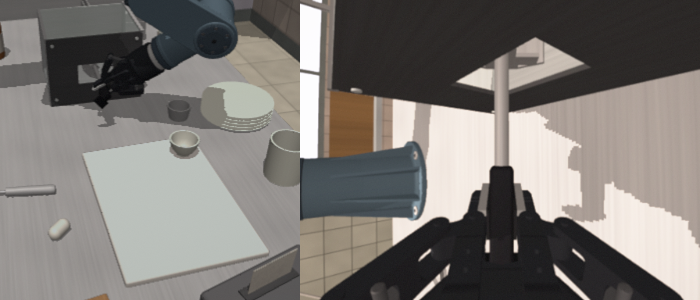

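>>> carry_out:
  steps: [0,0.0025,0,0.047,0,0.0171,0,-0.0001,0.0051,0.0002,0.094,0,0.0342,0,-0.0001,0.0051,0.0002,0.094,0,0.0342,0,0,0,0,0,0,0,0,-0.0001,0.0051,0.0002,0.094,0,0.0342,0,-0.0001,0.0051,0.0002,0.094,0,0.0342,0,-0.0001,0.0051,0.0002,0.094,0,0.0342,0,0,0,0,0,0,0,0,0,0,0,0,0,0,0]

```text
time_s: 11.5
eef_pos: [0.5491, 0.0112, 0.1281]
eef_rot: [-0.407, 0.687, 0.574, -0.181]
wrist_force: [0.2, -0.2, -1.9]
opening: 0.178
grasp_force: 59.5
```

>>> carry_out:
  steps: [0,-0.003,0.0001,-0.0564,0,-0.0205,0,-0.0001,-0.0066,0.0004,-0.1222,0,-0.0445,0,-0.0003,-0.0101,0.001,-0.188,0,-0.0684,0,-0.0006,-0.0135,0.0017,-0.2538,0,-0.0923,0,-0.001,-0.0169,0.0027,-0.3196,0,-0.1163,0,-0.0014,-0.0202,0.004,-0.3854,0,-0.1402,0,-0.002,-0.0234,0.0054,-0.4512,0,-0.1642,0,-0.0026,-0.0265,0.007,-0.517,0,-0.1881,0,-0.0032,-0.0295,0.0089,-0.5828,0,-0.212,0,-0.004,-0.0323,0.0109,-0.6486,0,-0.236,0,-0.0048,-0.035,0.0131,-0.7144,0,-0.2599,0,-0.0056,-0.0375,0.0155,-0.7802,0,-0.2839,0,-0.0063,-0.0391,0.0173,-0.8272,0,-0.301,0,-0.0063,-0.0391,0.0173,-0.8272,0,-0.301,0,-0.0063,-0.0391,0.0173,-0.8272,0,-0.301,0]

```text
time_s: 13.0
eef_pos: [0.5096, 0.0119, 0.1454]
eef_rot: [-0.122, 0.702, 0.691, 0.123]
wrist_force: [1.0, -0.2, -2.5]
opening: 0.183
grasp_force: 59.3
```

```bash
python3 -c "
from h import *
to([.510,.030,.094],Rt(yaw=-.015));o=pose()[2];print(o['time_s'])
t=ctrl.camera('top');w=ctrl.camera('wrist');np.save('w6.npy',w);np.save('t6.npy',t)
for b in blobs(t[...,0].astype(int)-t[...,2]>40,15):
    if 60<b[1][0]<260 and 130<b[1][1]<260:print(b[0],b[1],plane('top',[b[1]],.025))
cv2.imwrite('pics/back.png',np.hstack([cv2.resize(t[110:270,50:180,::-1],None,fx=2.5,fy=2.5,interpolation=2),cv2.resize(w[:,100:400,::-1],(312,400))]))"
```

```text
delta [-0.0005  0.0001  0.0005 -0.0005  0.0005 -0.0003] grasp now [0.5099 0.0303 0.0946]
13.0
[136 161  12   5  54] [141.7037 163.    ] [[0.6166 0.2234 0.025 ]]
```

View pics/back.png

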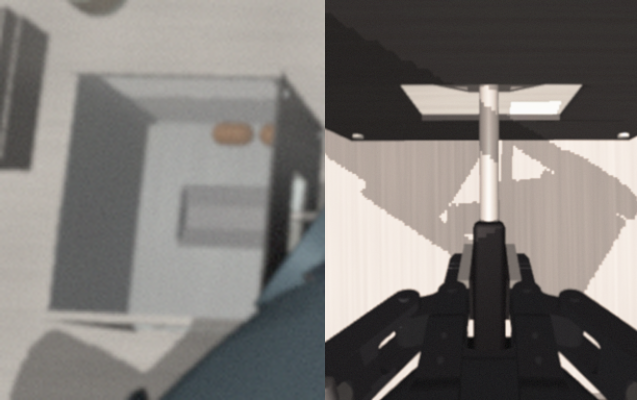

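The croquettes lie on the cabinet floor along the +x wall, at crop (232, 133) and (266, 133). The boat is empty and level, and its neck sits mid-slot. Next I'll draw it straight out.

>>> carry_out:
  steps: [-0.0015,0,-0.0006,0,0,0,0,-0.0053,0.0001,-0.0019,0,0,0,0,-0.0113,0.0002,-0.0041,0,0,0,0,-0.0196,0.0004,-0.0072,0,0,0,0,-0.0287,0.0005,-0.0105,0,0,0,0,-0.0377,0.0007,-0.0138,0,0,0,0,-0.0468,0.0008,-0.0171,0,0,0,0,-0.0558,0.001,-0.0204,0,0,0,0,-0.0649,0.0012,-0.0237,0,0,0,0,-0.0739,0.0013,-0.027,0,0,0,0,-0.083,0.0015,-0.0303,0,0,0,0,-0.0921,0.0016,-0.0336,0,0,0,0,-0.1011,0.0018,-0.0369,0,0,0,0,-0.1102,0.002,-0.0402,0,0,0,0,-0.1192,0.0021,-0.0435,0,0,0,0,-0.1283,0.0023,-0.0468,0,0,0,0,-0.1373,0.0024,-0.0501,0,0,0,0,-0.1449,0.0026,-0.0528,0,0,0,0,-0.1494,0.0027,-0.0545,0,0,0,0,-0.1509,0.0027,-0.055,0,0,0,0]

```text
time_s: 15.1
eef_pos: [0.5099, -0.1493, 0.145]
eef_rot: [-0.121, 0.702, 0.691, 0.124]
wrist_force: [-0.8, 0.3, -2.5]
opening: 0.176
grasp_force: 59.3
```

```bash
python3 -c "
from h import *
to([.530,-.381,.084],Rt());o=pose()[2];print(o['time_s'])"
```

```text
delta [-0.2383  0.024  -0.0756  0.0059  0.0007 -0.0144] grasp now [ 0.5102 -0.1308  0.0942]
15.1
```

>>> carry_out:
  steps: [-0.0024,0.0002,-0.0007,0.0001,0,-0.0001,0,-0.0071,0.0007,-0.0022,0.0002,0,-0.0004,0,-0.0166,0.0017,-0.0052,0.0004,0,-0.001,0,-0.0285,0.0029,-0.009,0.0007,0,-0.0017,0,-0.0427,0.0043,-0.0136,0.001,0,-0.0026,0,-0.0593,0.006,-0.0189,0.0015,0,-0.0036,0,-0.0759,0.0076,-0.0241,0.0019,0,-0.0046,0,-0.0925,0.0093,-0.0294,0.0023,0,-0.0056,0,-0.1092,0.011,-0.0347,0.0027,0,-0.0066,0,-0.1258,0.0126,-0.04,0.0031,0,-0.0076,0,-0.1424,0.0143,-0.0453,0.0035,0,-0.0086,0,-0.159,0.016,-0.0505,0.0039,0,-0.0096,0,-0.1756,0.0177,-0.0558,0.0043,0,-0.0106,0,-0.1922,0.0194,-0.061,0.0048,0,-0.0116,0,-0.2064,0.0208,-0.0655,0.0051,0,-0.0125,0,-0.2183,0.022,-0.0693,0.0054,0,-0.0132,0,-0.2278,0.0229,-0.0723,0.0056,0.0007,-0.0138,0,-0.2337,0.0235,-0.0742,0.0058,0.0007,-0.0141,0,-0.2383,0.024,-0.0756,0.0059,0.0007,-0.0144,0,-0.2383,0.024,-0.0756,0.0059,0.0007,-0.0144,0]

```text
time_s: 17.1
eef_pos: [0.5301, -0.3991, 0.1346]
eef_rot: [-0.123, 0.696, 0.697, 0.123]
wrist_force: [-0.7, 0.3, -1.9]
opening: 0.181
grasp_force: 59.3
```

```bash
python3 -c "
from h import *
to([.530,-.381,.0425],Rt());o=pose()[2];print(o['time_s'],o['wrist_force'])"
```

```text
delta [-0.0145 -0.0001  0.0388 -0.0003 -0.      0.0003] grasp now [ 0.5301 -0.3807  0.0839]
17.1 [-0.7367  0.3341 -1.9016]
```

Lower to about 1 mm above the original grasp height, then let the last part settle.

>>> carry_out:
  steps: [-0.001,0,0.003,0,0,0,0,-0.003,0,0.008,0,0,0,0,-0.005,0,0.014,0,0,0,0,-0.0075,0,0.02,0,0,0,0,-0.0098,0,0.026,0,0,0,0,-0.012,0,0.032,0,0,0,0,-0.0132,0,0.0355,0,0,0,0,-0.0139,0,0.0373,0,0,0,0,-0.0144,0,0.0387,0,0,0,0,-0.0144,0,0.0387,0,0,0,0,-0.0144,0,0.0387,0,0,0,0]

```text
time_s: 18.2
eef_pos: [0.5302, -0.3992, 0.0937]
eef_rot: [-0.123, 0.696, 0.697, 0.123]
wrist_force: [0.3, -0.9, -2.4]
opening: 0.174
grasp_force: 59.3
```

>>> carry_out:
  steps: [-0.0002,0,0.0005,0,0,0,0,-0.0003,0,0.001,0,0,0,0,-0.0005,0,0.0014,0,0,0,0,-0.0005,0,0.0014,0,0,0,0,-0.0005,0,0.0014,0,0,0,0]

```text
time_s: 18.7
eef_pos: [0.5302, -0.3992, 0.0922]
eef_rot: [-0.123, 0.696, 0.697, 0.123]
wrist_force: [0.2, -1.1, -1.0]
opening: 0.178
grasp_force: 59.6
```

>>> carry_out:
  steps: [0,0,0,0,0,0,0.3,0,0,0,0,0,0,0.5,0,0,0,0,0,0,0.8,0,0,0,0,0,0,1,0,0,0,0,0,0,1,0,0,0,0,0,0,1,0,0,0,0,0,0,1,0,0,0,0,0,0,1,0,0,0,0,0,0,1,0.0034,0,-0.0094,0,0,0,1,0.0103,0,-0.028,0,0,0,1,0.0205,0,-0.056,0,0,0,1,0.034,0,-0.094,0,0,0,1,0.048,0,-0.132,0,0,0,1,0.051,0,-0.141,0,0,0,1,0.051,0,-0.141,0,0,0,1]

```text
time_s: 20.3
eef_pos: [0.5311, -0.4005, 0.2465]
eef_rot: [-0.119, 0.696, 0.697, 0.122]
wrist_force: [-0.2, 0.1, 0.5]
opening: 0.999
grasp_force: 0.0
```

```bash
python3 -c "
from h import *
o=pose()[2];print(o['time_s'],o['opening'],o['wrist_force'])
w=ctrl.camera('wrist');t=ctrl.camera('top');s=ctrl.camera('side')
for b in blobs(t[...,0].astype(int)-t[...,2]>40,15):
    if 60<b[1][0]<260 and 130<b[1][1]<260:print(b[0],plane('top',[b[1]],.025))
cv2.imwrite('pics/end.png',np.hstack([w[:,130:430,::-1],s[:,150:,::-1]]))"
```

```text
20.3 0.9989451581356462 [-0.2161  0.0947  0.5168]
[136 160  13   7  72] [[0.6167 0.2225 0.025 ]]
```

View pics/end.png

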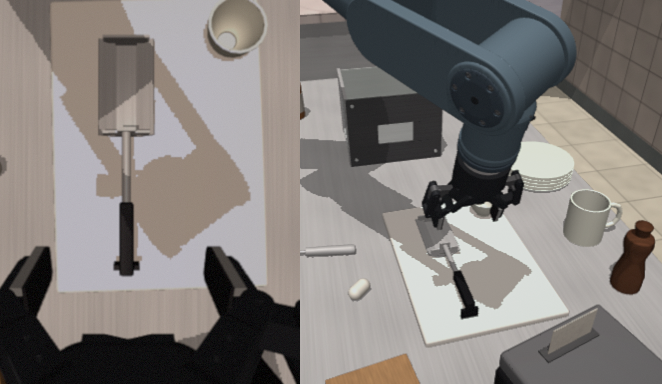

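The boat stands empty on the board with its whole length inside it: wrist crop nose at (126, 38), tail at (126, 272), board edge at about y = 290. The gripper is clear and the ramekin hasn't moved.

```bash
python3 -c "
from bench import ctrl
print(ctrl.hand_in())"
```

```text
the job is handed in; nothing more can be done
None
```

I handed the job in at about 20 s of the 72 s allowed: the last pictures show both croquettes on the cabinet floor and the empty boat standing whole on the chopping board, with the ramekin still in place; hand-in returned no verdict, and I didn't re-measure the dip pot at the end.

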